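# Find the oil syringe that sticks and bin it

### The arm

A 6-joint arm with a two-finger parallel gripper is mounted at the origin on the work surface. World frame = base frame: x ahead of the robot, y to its left, z up, the work surface at z = 0. Lengths are in mm, angles in rad, forces in N, time in s.
With the tool pointing down it reaches from about 350 to 775 mm from the base axis. Payload 7.3 kg.
Tool frame: the origin (TCP) lies at the centre of the arm's flange, where the gripper is bolted on; the fingertips stand 178 mm ahead of it and the grasp point (between the pads) lies 159 mm ahead of it; z points along the fingers, y is the direction in which the jaws open and shut (so a half turn about z gives the same grasp; the last joint's range is limited). The gripper opens to 92 mm and grips with 3 to 60 N. Pads are 19 mm wide; open, the fingers measure 130 mm over their backs; the gripper's body (75 mm by 190 mm) begins 47 mm behind the grasp point.
Start: joints at [-1.42, 0.342, 1.524, -0, 1.275, -0.146], TCP at [153.562, -502.042, 404.741] pointing down, gripper open.
Joint ranges: [-2.53, 2.53], [-0.77, 2.02], [0.04, 2.7], [-1, 4.14], [0.28, 2.66], [-3.11, 3.11]. Speed limits (rad/s): [2.57, 2.57, 3.14, 3.14, 3.14, 3.14].

### API

Orientations are given as [roll, pitch, yaw] about the fixed x, y, z axes, in that order (R = Rz(yaw) Ry(pitch) Rx(roll)).
In Python, from plant import status, viewer, ticket gives the robot as it stands.
- The arm moves only by the tool play_rows, never from a script. Its argument "commands" is a list of rows, each an object with "offset": the shift along the tool's x, y, z in m, a list of three; "twist": the turn about the tool's z in degrees. A call has 1 to 5 rows; each row shifts and turns the commanded pose from where the row before left it, along the tool's axes as they then stand; what a row does not reach is not made up. A row lasts 1/10 s, in which the tool goes at most 50 mm and 8.59 degrees, less where a joint would pass 70% of its speed; a pose out of reach is approached as far as the arm can. A call with a gripper value outside its range is refused whole. "jaw" is the closure in counts, from 0 (fully open) to 255 (shut), set as the call begins (left out, the last holds). The fingers move at their own pace and stop on an object; the grip force is fixed at half the most. Time passes only in rows, so rows that do not move let the fingers close. It gives the time, the measured TCP pose, the force and the opening at its end, in the units of the state.
- status.get_obs(): the state, without advancing time (a new reading comes with each control period).
- viewer.capture(name): name is "side" or "top"; returns the picture (384x512x3 uint8, red, green, blue); there is no depth.
- viewer.camera_params(name): a dict with "fov_y" (degrees; the focal length in pixels is half the picture's height over the tangent of half this angle, whatever the lens; pixels are square), "cx", "cy" (the principal point, pixels), "D" ([k1, k2, p1, p2, k3] as OpenCV has them; the pictures are not rectified), "rvec" (rotation vector, rad) and "tvec" (3), from world to camera coordinates, as OpenCV has them. Camera axes: x right, y down, z forward; pixel columns grow to the right and rows downward; lengths in mm; the calibration is good to about 2 mm. A picture is of the moment at which its call begins. camera_params takes no time and is no camera call.
- ticket.close_job(): hands the job in, once; it reports no verdict.
The state is a dict: "time": time; "joint_positions": joint angles; "dq": joint speeds; "tau": joint torques, N m; "tool_pos": TCP position; "tcp_rot": TCP orientation; "contact_force": force on the tool from outside, world axes, zero at the start; "moment": the same for the moment, N m; "grip_width": finger opening in mm.
Only numpy, scipy, OpenCV 4.12 (cv2) and the standard library are available. Lean on these libraries where they do the work, as an engineer would, in place of code of your own. Each camera call takes 0.05 s, during which the arm holds its last target.

### The job

Press the plungers of the three oil syringes to find the one that sticks part-way. Leave the two sound ones standing in the wooden rack with their plungers pushed fully home, put the one that sticks into the red tilt-out bin, and leave that bin fully shut. Do not disturb the spray can or the screw jar.

Things in the scene. Friction and masses are not known exactly. Their poses are not given: they have to be found in the camera images.
- rack: Fixed pale wooden block, 75 (x) x 260 (y) x 35 mm high, origin at the centre of its underside. Three square sockets, 33 mm wide and 25 mm deep (their floor 10 mm above the bench), lie at y = -85, 0 and +85 mm on its long middle line; a syringe stands in each with about 1.5 mm of play all round.
- syringe_a_foot (a point): Syringe A: loose aluminium barrel, blue band, 30 mm across, 70 mm tall, 0.2 kg. Point: centre of its flat underside, z up. All three look alike; which socket varies. One of them, not always the same, is jammed inside (unseen): its plunger stops dead about 16 mm into its 34 mm stroke. The others run through with a steady drag of 3 to 8 N and stay where pushed.
- syringe_b_foot (a point): Syringe B: loose aluminium barrel, blue band, 30 mm across, 70 mm tall, 0.2 kg. Point: centre of its flat underside, z up. All three look alike; which socket varies. One of them, not always the same, is jammed inside (unseen): its plunger stops dead about 16 mm into its 34 mm stroke. The others run through with a steady drag of 3 to 8 N and stay where pushed.
- syringe_c_foot (a point): Syringe C: loose aluminium barrel, blue band, 30 mm across, 70 mm tall, 0.2 kg. Point: centre of its flat underside, z up. All three look alike; which socket varies. One of them, not always the same, is jammed inside (unseen): its plunger stops dead about 16 mm into its 34 mm stroke. The others run through with a steady drag of 3 to 8 N and stay where pushed.
- knob_a (a point): Centre of the black round plunger knob of syringe A: 26 mm across, 14 mm thick, on an 8 mm steel rod over the barrel. It lies 117 mm above the foot when drawn out, 83 mm when fully home. Lifting by the knob lifts the whole syringe; the plunger may draw out to its stop but does not come off.
- knob_b (a point): Centre of the black round plunger knob of syringe B: 26 mm across, 14 mm thick, on an 8 mm steel rod over the barrel. It lies 117 mm above the foot when drawn out, 83 mm when fully home. Lifting by the knob lifts the whole syringe; the plunger may draw out to its stop but does not come off.
- knob_c (a point): Centre of the black round plunger knob of syringe C: 26 mm across, 14 mm thick, on an 8 mm steel rod over the barrel. It lies 117 mm above the foot when drawn out, 83 mm when fully home. Lifting by the knob lifts the whole syringe; the plunger may draw out to its stop but does not come off.
- plunger_a (a joint): Stroke of plunger A in m: 0 drawn out, 0.034 fully home; starts at 0 to 0.008.
- plunger_b (a joint): Stroke of plunger B in m: 0 drawn out, 0.034 fully home; starts at 0 to 0.008.
- plunger_c (a joint): Stroke of plunger C in m: 0 drawn out, 0.034 fully home; starts at 0 to 0.008.
- bank: Fixed grey bank of two tilt-out bins, 325 wide, 146 deep, 197 mm high, its roof set back 28 mm from the faces. Origin on the bench below the middle of the red bin's face, 8 mm behind its front surface; the front looks to -x. Red face: 168 wide x 150 mm high, 8 mm thick, lower edge 25 mm above the bench. The blue bin on the +y side is fixed and has a similar bar.
- bin (a joint): Tilt of the red bin in rad: 0 shut, 0.55 fully tipped forward (its top towards -x of the bank). It turns about a bottom pivot, runs freely, and has a balance point: empty, below about 0.3 it falls shut, beyond about 0.38 it falls open and stays. With a syringe in it (0.65 kg empty) the balance point may be as low as 0.1, so push it right home.
- bin_hinge (a point): Pivot of the red bin: 43 mm behind the face's front surface and 45 mm above the bench; the hinge axis runs along y.
- bin_bar (a point): Middle of the red bin's steel pull bar: 10 mm thick, 100 mm long along y, its centre line 45 mm in front of the face and 5 mm below the face's top edge (170 mm above the bench when shut). The 40 mm gap between bar and face is open from above (90 mm long), so it can be hooked from above. Fully tipped, the bar is about 106 mm above the bench.
- bin_in (a point): Centre of the inside of the red bin, turns with it (axes along the bank's when shut). Inside: 106 mm deep (x), 156 mm wide (y); floor 61 mm below the point, back wall up to 55 mm above it, face to 85 mm. Shut, the roof covers the mouth; fully tipped, the mouth lies in front of the roof, 15 to 95 mm before the hinge; face edge 132 mm, roof 197 mm above the bench.
- spray_can: Bystander: yellow spray can, 60 mm across, 120 mm tall, origin at the centre of its underside; do not disturb.
- screw_jar: Bystander: amber screw jar with steel cap, 56 mm across, 70 mm tall, origin at the centre of its underside; do not disturb.

How it is judged (in metres and radians):
At the end, for the whole second after the job is handed in: Two syringes stand in the rack (feet at socket depth, upright within 0.2 rad) with their plungers at least 30 of 34 mm in; the third, the one that cannot be pushed in so far, lies wholly inside the red bin; the bin is shut to within 0.04 rad ((((x of syringe_a_foot in the frame of bin_in between -0.06 and 0.06 m and y of syringe_a_foot in the frame of bin_in between -0.085 and 0.085 m and z of syringe_a_foot in the frame of bin_in between -0.09 and 0.09 m and x of knob_a in the frame of bin_in between -0.06 and 0.06 m and y of knob_a in the frame of bin_in between -0.085 and 0.085 m and z of knob_a in the frame of bin_in between -0.09 and 0.09 m) and (value of joint plunger_b above 0.03 m and angle between syringe_b_foot's own z axis and vertical below 0.2 rad and z of syringe_b_foot in the frame of rack between 0 and 0.02 m and x of syringe_b_foot in the frame of rack between -0.03 and 0.03 m and y of syringe_b_foot in the frame of rack between -0.11 and 0.11 m) and (value of joint plunger_c above 0.03 m and angle between syringe_c_foot's own z axis and vertical below 0.2 rad and z of syringe_c_foot in the frame of rack between 0 and 0.02 m and x of syringe_c_foot in the frame of rack between -0.03 and 0.03 m and y of syringe_c_foot in the frame of rack between -0.11 and 0.11 m)) or ((x of syringe_b_foot in the frame of bin_in between -0.06 and 0.06 m and y of syringe_b_foot in the frame of bin_in between -0.085 and 0.085 m and z of syringe_b_foot in the frame of bin_in between -0.09 and 0.09 m and x of knob_b in the frame of bin_in between -0.06 and 0.06 m and y of knob_b in the frame of bin_in between -0.085 and 0.085 m and z of knob_b in the frame of bin_in between -0.09 and 0.09 m) and (value of joint plunger_a above 0.03 m and angle between syringe_a_foot's own z axis and vertical below 0.2 rad and z of syringe_a_foot in the frame of rack between 0 and 0.02 m and x of syringe_a_foot in the frame of rack between -0.03 and 0.03 m and y of syringe_a_foot in the frame of rack between -0.11 and 0.11 m) and (value of joint plunger_c above 0.03 m and angle between syringe_c_foot's own z axis and vertical below 0.2 rad and z of syringe_c_foot in the frame of rack between 0 and 0.02 m and x of syringe_c_foot in the frame of rack between -0.03 and 0.03 m and y of syringe_c_foot in the frame of rack between -0.11 and 0.11 m)) or ((x of syringe_c_foot in the frame of bin_in between -0.06 and 0.06 m and y of syringe_c_foot in the frame of bin_in between -0.085 and 0.085 m and z of syringe_c_foot in the frame of bin_in between -0.09 and 0.09 m and x of knob_c in the frame of bin_in between -0.06 and 0.06 m and y of knob_c in the frame of bin_in between -0.085 and 0.085 m and z of knob_c in the frame of bin_in between -0.09 and 0.09 m) and (value of joint plunger_a above 0.03 m and angle between syringe_a_foot's own z axis and vertical below 0.2 rad and z of syringe_a_foot in the frame of rack between 0 and 0.02 m and x of syringe_a_foot in the frame of rack between -0.03 and 0.03 m and y of syringe_a_foot in the frame of rack between -0.11 and 0.11 m) and (value of joint plunger_b above 0.03 m and angle between syringe_b_foot's own z axis and vertical below 0.2 rad and z of syringe_b_foot in the frame of rack between 0 and 0.02 m and x of syringe_b_foot in the frame of rack between -0.03 and 0.03 m and y of syringe_b_foot in the frame of rack between -0.11 and 0.11 m))) and value of joint bin below 0.04 rad); the robot touches nothing.
It fails at once if the spray can is moved more than 40 mm or tipped (distance of spray_can from where it was at the start of the episode above 0.04 m or angle between spray_can's own z axis and vertical above 0.5 rad).
It fails at once if the screw jar is moved more than 40 mm or tipped (distance of screw_jar from where it was at the start of the episode above 0.04 m or angle between screw_jar's own z axis and vertical above 0.5 rad).
It also fails if it takes over 72 s, if anything falls off the work surface, if the arm or the gripper's body presses on something with over 40 N, if the wrist force passes 120 N, or if a joint passes its speed limit or range.

## Working session

There is one attempt and no reset: what is moved stays moved. The work goes in short steps, Python scripts to look and compute and a tool call to move; the robot and the scene stay as the last step left them, time stands still between calls to the robot, and variables do not carry over. Pictures are saved under pics/ and viewed, and the job is handed in when it is done.

Besides the shell and the picture viewer there is one more tool, called after "Request:" as name(argument=value, ...), one argument or row to a line, values as JSON. play_rows: Moves the arm, as the interface text tells. Its arguments: {"type":"object","properties":{"commands":{"type":"array"},"jaw":{"type":"number"}},"required":["commands"]}

```bash
mkdir -p pics; ls
python3 - <<'E'
from plant import status, viewer
import cv2
print(status.get_obs())
for n in ("side","top"):
    im=viewer.capture(n); cv2.imwrite(f"pics/{n}0.png",im[:,:,::-1]); print(n,viewer.camera_params(n))
E
```

```text
pics
{'time': 0.0, 'joint_positions': array([-1.42000540e+00,  3.42721280e-01,  1.52501726e+00,  4.88171368e-05,
        1.27536585e+00, -1.45966604e-01]), 'dq': array([-2.32959050e-04,  3.77022946e-05, -5.28602162e-05, -6.14995362e-04,
       -5.92159124e-04, -3.10624437e-04]), 'tau': array([ 4.13088837e-04, -4.31246674e+01, -2.44222641e+01,  7.17507885e-02,
        5.59083035e-02, -1.30196536e-04]), 'tool_pos': array([ 153.54563646, -501.90842028,  404.04540963]), 'tcp_rot': array([-3.14010378e+00, -2.66064329e-04,  2.96743080e-01]), 'contact_force': array([-0.08858632, -0.02930662, -0.79204575]), 'moment': array([-0.00577011, -0.05347963, -0.01753846]), 'grip_width': 91.9227312296989}
side {'fov_y': 46.94253559736081, 'cx': 248.46387629788015, 'cy': 190.4735392467741, 'D': array([0.02063952, 0.        , 0.        , 0.        , 0.        ]), 'rvec': array([ 2.23801851, -0.18908838,  0.12271767]), 'tvec': array([-583.16147301,  125.02796989, 1078.70143175])}
top {'fov_y': 46.948436888527084, 'cx': 261.90646481519155, 'cy': 194.6542443632039, 'D': array([-0.02579655,  0.        ,  0.        ,  0.        ,  0.        ]), 'rvec': array([ 2.16990188, -2.2021654 ,  0.1381775 ]), 'tvec': array([ -65.70555929,  573.31984784, 1029.98980155])}
```

View pics/side0.png

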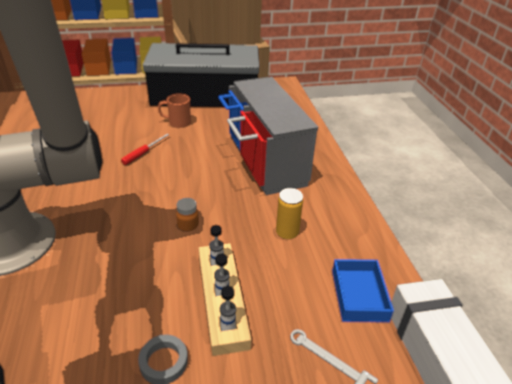

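View pics/top0.png

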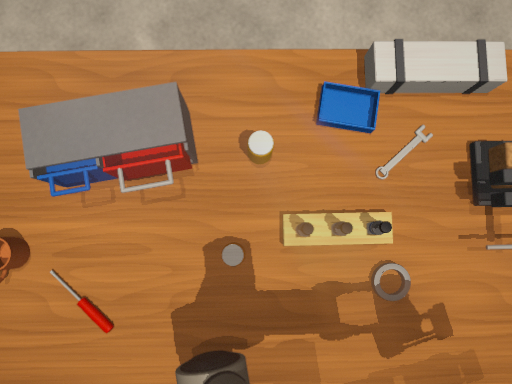

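The side view shows the rack with three syringes (knobs at about (216,231), (221,260), (227,293)), the jar at (187,213), the can at (289,213) and the bank at (270,130). In the top view, the rack is at (338,229), the can at (261,143), the jar at (233,255) and the red bin's bar at (146,185). I'll zoom in to measure.

```bash
cat > h.py <<'E'
import cv2, numpy as np
from plant import viewer,status
def cam(n):
    p=viewer.camera_params(n); f=192/np.tan(np.radians(p['fov_y']/2))
    K=np.array([[f,0,p['cx']],[0,f,p['cy']],[0,0,1]]); return K,p['D'],p['rvec'],p['tvec']
def ray(n,uv):
    K,D,r,t=cam(n); R=cv2.Rodrigues(r)[0]
    q=cv2.undistortPoints(np.array([[uv]],float),K,D)[0,0]
    d=R.T@np.array([q[0],q[1],1]); c=-R.T@t
    return c,d/np.linalg.norm(d)
def atz(n,uv,z):
    c,d=ray(n,uv); return c+d*(z-c[2])/d[2]
def tri(us,ut):
    A=np.zeros((3,3));b=np.zeros(3);L=[]
    for n,uv in(("side",us),("top",ut)):
        c,d=ray(n,uv);P=np.eye(3)-np.outer(d,d);A+=P;b+=P@c;L.append((P,c))
    x=np.linalg.solve(A,b); return x,[np.linalg.norm(P@(x-c)) for P,c in L]
def proj(n,X):
    K,D,r,t=cam(n); return cv2.projectPoints(np.array(X,float).reshape(-1,1,3),r,t,K,D)[0][:,0]
def crop(n,im,x0,y0,x1,y1,name,s=None):
    c=im[y0:y1,x0:x1,::-1]; s=s or min(780/(x1-x0),580/(y1-y0)); s=int(s)
    c=cv2.resize(c,None,fx=s,fy=s,interpolation=cv2.INTER_CUBIC)
    for k in range(0,x1-x0,10): cv2.putText(c,str(x0+k),(k*s,8),0,.3,(255,255,255)); cv2.line(c,(k*s,0),(k*s,c.shape[0]),(255,255,255) if k%50==0 else (120,120,120),1) if k%20==0 else 0
    for k in range(0,y1-y0,10): cv2.putText(c,str(y0+k),(0,k*s+4),0,.3,(255,255,255)); cv2.line(c,(0,k*s),(c.shape[1],k*s),(120,120,120),1) if k%20==0 else 0
    cv2.imwrite("pics/"+name,c)
E
python3 - <<'E'
from h import *
t=cv2.imread("pics/top0.png")[:,:,::-1]; s=cv2.imread("pics/side0.png")[:,:,::-1]
crop("t",t,270,195,410,260,"t_rack.png"); crop("t",t,10,75,200,205,"t_bank.png")
crop("s",s,185,215,265,360,"s_rack.png",4); crop("s",s,210,70,325,200,"s_bank.png",4)
E
```

```text
(no output)
```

View pics/t_rack.png

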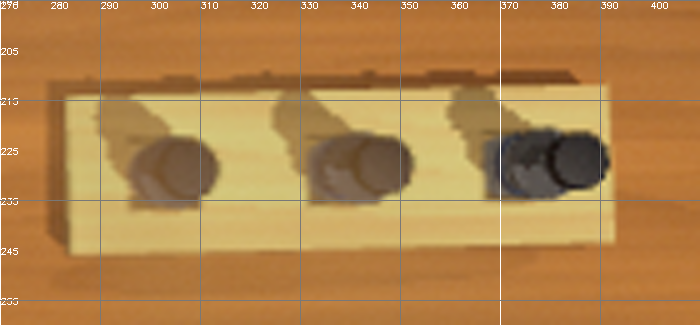

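View pics/t_bank.png

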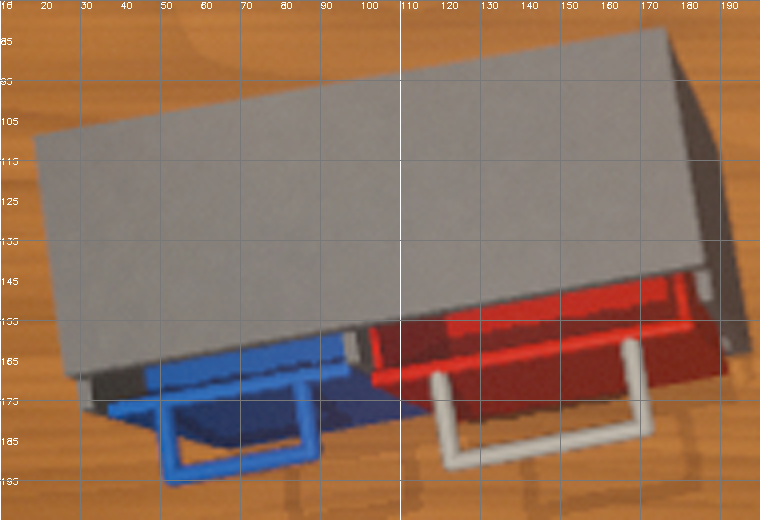

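View pics/s_rack.png

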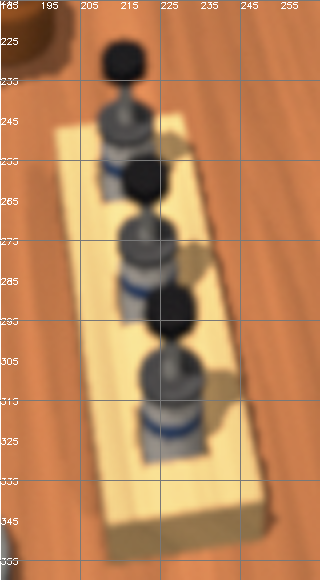

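View pics/s_bank.png

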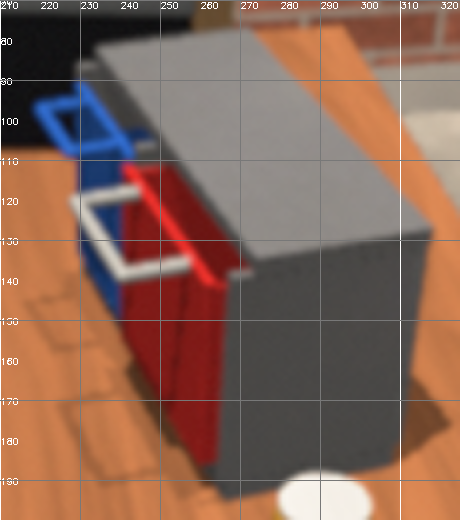

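Run:
```python
from h import *
np.set_printoptions(precision=1,suppress=True)
rk=np.array([atz("top",u,35)[:2] for u in [(283.4,214),(391.5,211.8),(393,243.3),(284.3,246)]])
print(rk,rk.mean(0),[np.linalg.norm(rk[i]-rk[i-1]) for i in range(4)])
rs=np.array([atz("side",u,35)[:2] for u in [(198.5,247),(230.5,243),(251,340.5),(212,346)]]);print('side',rs,rs.mean(0))
bk=np.array([atz("top",u,197)[:2] for u in [(18.5,109),(176.5,82),(186.5,141.5),(26.5,169)]])
print(bk,[np.linalg.norm(bk[i]-bk[i-1]) for i in range(4)])
for a,b in [((216,230.8),(308,228.4)),((221.3,260.3),(346.8,228)),((227.5,292.5),(385.6,227))]: print('knob',*tri(a,b))
for a,b in [((229,120.5),(121.8,190.8)),((240.5,138),(171,182))]: print('bar',*tri(a,b), atz("top",b,170))
print('can',atz("top",(261,143),120),'jar',atz("top",(233,254.5),70))
```

```text
[[ 524.9 -124.3]
 [ 526.2 -384.1]
 [ 451.1 -384.4]
 [ 449.3 -124.8]] [ 487.9 -254.4] [np.float64(75.52376670536722), np.float64(259.80993044877044), np.float64(75.11732937520857), np.float64(259.59241453478194)]
side [[ 451.1 -123.9]
 [ 526.7 -122.7]
 [ 527.1 -384.7]
 [ 452.8 -384. ]] [ 489.4 -253.8]
[[737.8 423.8]
 [791.1 102.9]
 [666.4  82.2]
 [614.1 402.8]] [np.float64(125.48872796384887), np.float64(325.2255799926035), np.float64(126.46334292876901), np.float64(324.78253948054606)]
knob [ 488.4 -169.9  125. ] [np.float64(0.16093853723185003), np.float64(0.16093853723190205)]
knob [ 488.2 -254.8  124.4] [np.float64(0.4925732206597799), np.float64(0.4925732206597837)]
knob [ 488.8 -339.   128.6] [np.float64(0.3564110153081408), np.float64(0.35641101530823244)]
bar [572.3 219.7 167.1] [np.float64(1.4761039469910495), np.float64(1.4761039469911434)] [570.5 218.9 170. ]
bar [588.2 117.6 171.5] [np.float64(0.9118299425249766), np.float64(0.9118299425246781)] [587.5 117.9 170. ]
can [678.3 -71.2 120. ] jar [432.8  -5.1  70. ]
```

```bash
cat >> h.py <<'E'
from scipy.spatial.transform import Rotation as Ro
YAW=0.162
hinge=np.array([666.4,182.7]); bx=np.array([np.cos(YAW),np.sin(YAW)]); by=np.array([-bx[1],bx[0]])
def bank(dx,dy=0): return hinge+dx*bx+dy*by   # hinge-frame coords
def go(x,y,ztip,tw=0.0):
    o=status.get_obs(); R=Ro.from_euler('xyz',o['tcp_rot'])
    d=np.array([x,y,ztip+178])-o['tool_pos']
    Rn=R*Ro.from_euler('z',tw,degrees=True)
    yaw=np.arctan2(R.as_matrix()[1,0],R.as_matrix()[0,0])
    print('t',round(o['time'],2),'pos',o['tool_pos'].round(1),'tip',round(o['tool_pos'][2]-178,1),'yaw',round(yaw,4),'off before twist',(R.inv().apply(d)/1000).round(4),'after twist',(Rn.inv().apply(d)/1000).round(4),'F',o['contact_force'].round(1),'w',round(o['grip_width'],1))
E
python3 -c "
from h import *
go(488.5,-339.2,155,7.73)"
```

```text
t 0.1 pos [ 153.6 -501.9  404.1] tip 226.1 yaw 0.2969 off before twist [ 0.3679 -0.0575  0.0713] after twist [ 0.3568 -0.1065  0.0713] F [ 0.2 -0.   0.3] w 91.8
```

Request:
play_rows(
  commands=[
    {"offset":[0,0,0],"twist":7.73},
    {"offset":[0.0446,-0.0133,0],"twist":0},
    {"offset":[0.0446,-0.0133,0],"twist":0},
    {"offset":[0.0446,-0.0133,0],"twist":0},
    {"offset":[0.0446,-0.0133,0],"twist":0},
  ],
  jaw=255,
)

```text
time: 0.6
tool_pos: [322.4, -419.8, 404.4]
tcp_rot: [-3.141, 0.0, 0.161]
contact_force: [-0.1, -1.5, -0.0]
grip_width: 56.1
```

Request:
play_rows(
  commands=[
    {"offset":[0.0446,-0.0133,0.01],"twist":0},
    {"offset":[0.0446,-0.0133,0.01],"twist":0},
    {"offset":[0.0446,-0.0133,0.01],"twist":0},
    {"offset":[0.0446,-0.0133,0.01],"twist":0},
    {"offset":[0,0,0],"twist":0},
  ],
)

```text
time: 1.1
tool_pos: [492.3, -336.2, 362.4]
tcp_rot: [-3.138, 0.0, 0.167]
contact_force: [0.1, 0.1, -0.4]
grip_width: 16.5
```

```bash
python3 -c "
from h import *
go(488.5,-339.2,150)"
```

```text
t 1.1 pos [ 492.3 -336.2  362.4] tip 184.4 yaw 0.1674 off before twist [-0.0042  0.0024  0.0343] after twist [-0.0042  0.0024  0.0343] F [ 0.1  0.1 -0.4] w 16.5
```

Request:
play_rows(
  commands=[
    {"offset":[0,0,0.02],"twist":0},
    {"offset":[0,0,0.019],"twist":0},
    {"offset":[0,0,0],"twist":0},
    {"offset":[0,0,0],"twist":0},
    {"offset":[0,0,0],"twist":0},
  ],
)

```text
time: 1.6
tool_pos: [488.5, -340.0, 326.9]
tcp_rot: [3.14, -0.001, 0.161]
contact_force: [0.7, 0.1, -0.9]
grip_width: 0.3
```

Run:
```python
from h import *
go(488.5,-339.2,122)
im=viewer.capture("side"); crop("s",im,150,150,310,360,"s1.png",3)
```

```text
t 1.6 pos [ 488.5 -340.   326.9] tip 148.9 yaw 0.1614 off before twist [ 0.0001 -0.0008  0.0269] after twist [ 0.0001 -0.0008  0.0269] F [ 0.7  0.1 -0.9] w 0.3
```

View pics/s1.png

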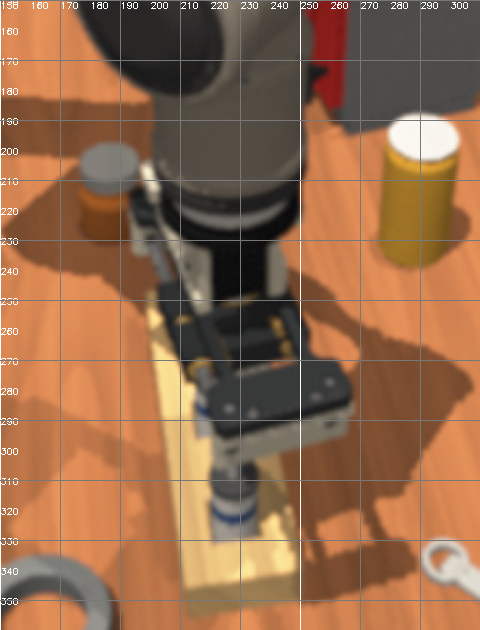

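The closed fingers at about (235,290) sit over the knob and line up with syringe 3, the one at the −y end. Pressing it now.

Request:
play_rows(
  commands=[
    {"offset":[0,0,0.008],"twist":0},
    {"offset":[0,0,0.006],"twist":0},
    {"offset":[0,0,0.006],"twist":0},
    {"offset":[0,0,0.005],"twist":0},
    {"offset":[0,0,0],"twist":0},
  ],
)

```text
time: 2.15
tool_pos: [488.4, -339.4, 299.8]
tcp_rot: [-3.141, 0.001, 0.162]
contact_force: [-0.4, 0.7, 0.6]
grip_width: 0.6
```

Request:
play_rows(
  commands=[
    {"offset":[0,0,0.002],"twist":0},
    {"offset":[0,0,0.002],"twist":0},
    {"offset":[0,0,0.001],"twist":0},
    {"offset":[0,0,0],"twist":0},
  ],
)

```text
time: 2.55
tool_pos: [488.6, -339.5, 295.6]
tcp_rot: [3.142, 0.0, 0.162]
contact_force: [-0.1, 0.4, 1.1]
grip_width: 0.4
```

Request:
play_rows(
  commands=[
    {"offset":[0,0,0.001],"twist":0},
    {"offset":[0,0,0.001],"twist":0},
    {"offset":[0,0,0.001],"twist":0},
    {"offset":[0,0,0],"twist":0},
  ],
)

```text
time: 2.95
tool_pos: [488.5, -339.5, 292.6]
tcp_rot: [-3.142, 0.0, 0.162]
contact_force: [-0.0, 0.8, 1.3]
grip_width: 0.4
```

Run:
```python
from h import *
im=viewer.capture("side"); crop("s",im,190,240,280,340,"s2.png",5)
```

```text
(no output)
```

View pics/s2.png

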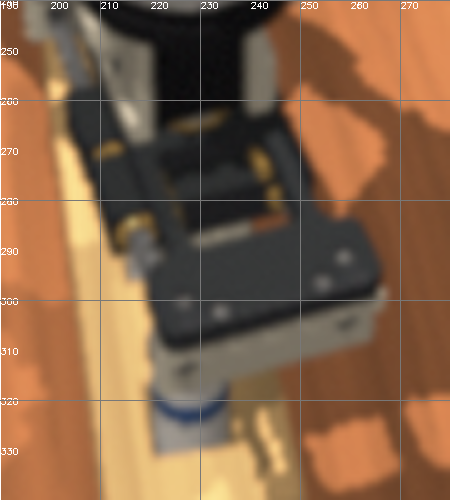

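Run:
```python
from h import *
print(proj("side",[(488.5,-339.5,114.6),(488.5,-339.5,80),(488.5,-358,114.6),(479,-358,114.6),(498,-358,114.6),(498,-358,140),(488.5,-339.5,161)]).round(1), ray("side",(250,190))[0])
im=viewer.capture("top"); crop("s",im,280,180,460,300,"t2.png",4)
```

```text
[[227.3 297.6]
 [227.4 309.1]
 [228.7 305.7]
 [223.5 306.4]
 [233.8 305. ]
 [233.9 296.2]
 [227.1 281.2]] [ 419.4394873 -854.5958517  782.9703203]
```

View pics/t2.png

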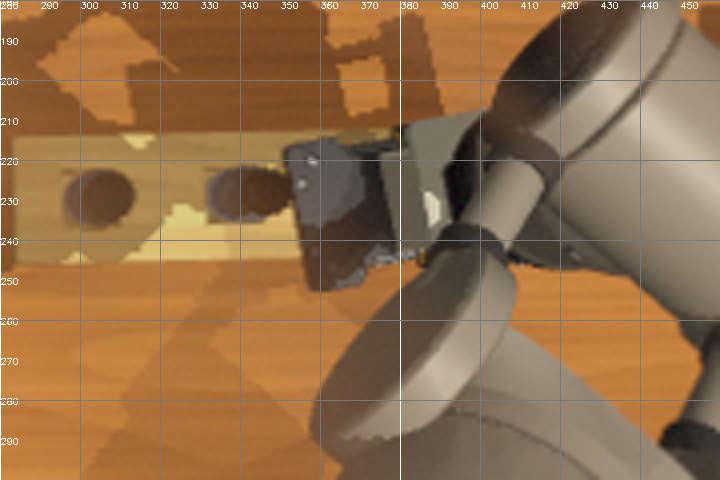

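Request:
play_rows(
  commands=[
    {"offset":[0,0,0.002],"twist":0},
    {"offset":[0,0,0.002],"twist":0},
  ],
)

```text
time: 3.25
tool_pos: [488.5, -339.5, 288.7]
tcp_rot: [3.141, -0.0, 0.162]
contact_force: [-0.5, 0.2, 2.7]
grip_width: 0.5
```

Request:
play_rows(
  commands=[
    {"offset":[0,0,0.002],"twist":0},
    {"offset":[0,0,0.002],"twist":0},
  ],
)

```text
time: 3.45
tool_pos: [488.5, -339.6, 284.6]
tcp_rot: [3.141, -0.0, 0.162]
contact_force: [-0.4, -0.0, 1.9]
grip_width: 0.4
```

Request:
play_rows(
  commands=[
    {"offset":[0,0,0.002],"twist":0},
    {"offset":[0,0,0.002],"twist":0},
  ],
)

```text
time: 3.65
tool_pos: [488.6, -339.5, 280.5]
tcp_rot: [3.142, -0.0, 0.162]
contact_force: [-0.7, -0.6, 3.1]
grip_width: 0.5
```

Request:
play_rows(
  commands=[
    {"offset":[0,0,0.001],"twist":0},
    {"offset":[0,0,0.001],"twist":0},
  ],
)

```text
time: 3.85
tool_pos: [488.6, -339.5, 278.6]
tcp_rot: [3.142, -0.0, 0.162]
contact_force: [0.5, -0.3, 3.3]
grip_width: 0.5
```

Request:
play_rows(
  commands=[
    {"offset":[0,0,0.001],"twist":0},
    {"offset":[0,0,0.0005],"twist":0},
  ],
)

```text
time: 4.05
tool_pos: [488.7, -339.7, 278.2]
tcp_rot: [3.14, -0.001, 0.162]
contact_force: [-1.4, -0.0, 9.8]
grip_width: 0.7
```

Request:
play_rows(
  commands=[
    {"offset":[0,0,0.0007],"twist":0},
    {"offset":[0,0,0.0],"twist":0},
  ],
)

```text
time: 4.25
tool_pos: [488.8, -339.8, 278.2]
tcp_rot: [3.139, -0.002, 0.162]
contact_force: [-1.8, 0.6, 12.2]
grip_width: 0.5
```

Request:
play_rows(
  commands=[
    {"offset":[0,0,-0.048],"twist":0},
    {"offset":[0.0069,-0.042,0],"twist":0},
    {"offset":[0.0069,-0.042,0],"twist":0},
    {"offset":[0,0,0.01],"twist":0},
    {"offset":[0,0,0],"twist":0},
  ],
)

```text
time: 4.75
tool_pos: [488.4, -253.5, 313.3]
tcp_rot: [-3.14, 0.002, 0.164]
contact_force: [-0.2, -0.8, 0.3]
grip_width: 0.2
```

Request:
play_rows(
  commands=[
    {"offset":[0,0,0.006],"twist":0},
    {"offset":[0,0,0.006],"twist":0},
    {"offset":[0,0,0.002],"twist":0},
    {"offset":[0,0,0.002],"twist":0},
  ],
)

```text
time: 5.15
tool_pos: [488.9, -255.9, 299.0]
tcp_rot: [3.14, -0.002, 0.16]
contact_force: [-0.2, 1.7, 8.1]
grip_width: 0.6
```

Request:
play_rows(
  commands=[
    {"offset":[0,0,0.001],"twist":0},
    {"offset":[0,0,0.001],"twist":0},
  ],
)

```text
time: 5.35
tool_pos: [488.9, -255.9, 297.2]
tcp_rot: [3.14, -0.002, 0.16]
contact_force: [0.5, 0.5, 8.3]
grip_width: 0.3
```

Request:
play_rows(
  commands=[
    {"offset":[0,0,0.001],"twist":0},
    {"offset":[0,0,0.001],"twist":0},
  ],
)

```text
time: 5.55
tool_pos: [488.9, -255.9, 295.2]
tcp_rot: [3.14, -0.002, 0.16]
contact_force: [-0.2, 0.9, 7.7]
grip_width: 0.3
```

Request:
play_rows(
  commands=[
    {"offset":[0,0,0.001],"twist":0},
    {"offset":[0,0,0.001],"twist":0},
  ],
)

```text
time: 5.75
tool_pos: [488.9, -255.9, 293.2]
tcp_rot: [3.14, -0.002, 0.16]
contact_force: [-1.0, 0.8, 8.0]
grip_width: 0.6
```

Request:
play_rows(
  commands=[
    {"offset":[0,0,0.003],"twist":0},
    {"offset":[0,0,0.003],"twist":0},
  ],
)

```text
time: 5.95
tool_pos: [488.9, -255.9, 287.2]
tcp_rot: [3.14, -0.002, 0.16]
contact_force: [-0.5, 0.3, 8.2]
grip_width: 0.4
```

Request:
play_rows(
  commands=[
    {"offset":[0,0,0.003],"twist":0},
    {"offset":[0,0,0.003],"twist":0},
  ],
)

```text
time: 6.15
tool_pos: [488.9, -255.9, 281.1]
tcp_rot: [3.14, -0.002, 0.16]
contact_force: [0.1, 0.5, 7.6]
grip_width: 0.6
```

Request:
play_rows(
  commands=[
    {"offset":[0,0,0.002],"twist":0},
    {"offset":[0,0,0.001],"twist":0},
    {"offset":[0,0,0.001],"twist":0},
  ],
)

```text
time: 6.45
tool_pos: [489.2, -256.1, 278.1]
tcp_rot: [3.139, -0.003, 0.16]
contact_force: [-1.4, 0.5, 19.2]
grip_width: 0.2
```

Request:
play_rows(
  commands=[
    {"offset":[0,0,0.0005],"twist":0},
    {"offset":[0,0,0],"twist":0},
  ],
)

```text
time: 6.65
tool_pos: [489.2, -256.2, 278.2]
tcp_rot: [3.138, -0.004, 0.16]
contact_force: [-1.3, 0.8, 18.0]
grip_width: 0.2
```

Request:
play_rows(
  commands=[
    {"offset":[0,0,-0.048],"twist":0},
    {"offset":[0.0067,-0.0427,0],"twist":0},
    {"offset":[0.0067,-0.0427,0],"twist":0},
    {"offset":[0,0,0.01],"twist":0},
    {"offset":[0,0,0],"twist":0},
  ],
)

```text
time: 7.15
tool_pos: [488.0, -168.1, 312.8]
tcp_rot: [-3.141, 0.002, 0.163]
contact_force: [-0.7, -0.7, -0.3]
grip_width: 0.4
```

Request:
play_rows(
  commands=[
    {"offset":[0,0,0.006],"twist":0},
    {"offset":[0,0,0.006],"twist":0},
    {"offset":[0,0,0.002],"twist":0},
    {"offset":[0,0,0.002],"twist":0},
  ],
)

```text
time: 7.55
tool_pos: [488.3, -168.9, 298.1]
tcp_rot: [3.141, -0.001, 0.161]
contact_force: [-0.9, -0.5, 4.7]
grip_width: 0.5
```

Request:
play_rows(
  commands=[
    {"offset":[0,0,0.001],"twist":0},
    {"offset":[0,0,0.001],"twist":0},
  ],
)

```text
time: 7.75
tool_pos: [488.2, -168.3, 296.2]
tcp_rot: [3.141, -0.001, 0.162]
contact_force: [0.6, -1.0, 11.5]
grip_width: 0.3
```

Request:
play_rows(
  commands=[
    {"offset":[0,0,0.001],"twist":0},
    {"offset":[0,0,0.001],"twist":0},
  ],
)

```text
time: 7.95
tool_pos: [488.7, -168.6, 296.0]
tcp_rot: [3.138, -0.003, 0.162]
contact_force: [-2.1, -0.7, 22.5]
grip_width: 0.5
```

Syringe 1 (+y end) stops dead at tip z 118, with 22 N. The other two ran home to tip z 100. Next, hook the bin open.

Request:
play_rows(
  commands=[
    {"offset":[0,0,-0.05],"twist":0},
    {"offset":[0,0,-0.05],"twist":0},
    {"offset":[0,0,0],"twist":0},
  ],
)

```text
time: 8.25
tool_pos: [489.0, -168.3, 400.0]
tcp_rot: [3.135, -0.009, 0.162]
contact_force: [0.0, -0.1, -0.7]
grip_width: 0.1
```

```bash
python3 -c "
from h import *
p=bank(-63);print(p);go(*p,215)"
```

```text
[604.22487962 172.5385825 ]
t 8.25 pos [ 489.  -168.3  400. ] tip 222.0 yaw 0.1622 off before twist [ 0.1687 -0.3178  0.0064] after twist [ 0.1687 -0.3178  0.0064] F [ 0.  -0.1 -0.7] w 0.1
```

Request:
play_rows(
  commands=[
    {"offset":[0.0211,-0.0397,0],"twist":0},
    {"offset":[0.0211,-0.0397,0],"twist":0},
    {"offset":[0.0211,-0.0397,0],"twist":0},
    {"offset":[0.0211,-0.0397,0],"twist":0},
    {"offset":[0.0211,-0.0397,0],"twist":0},
  ],
)

```text
time: 8.75
tool_pos: [560.3, 46.8, 392.9]
tcp_rot: [-3.141, 0.002, 0.162]
contact_force: [0.5, -0.8, 0.5]
grip_width: 1.0
```

Request:
play_rows(
  commands=[
    {"offset":[0.0211,-0.0397,0],"twist":0},
    {"offset":[0.0211,-0.0397,0],"twist":0},
    {"offset":[0.0211,-0.0397,0],"twist":0},
    {"offset":[0,0,0],"twist":0},
    {"offset":[0,0,0],"twist":0},
  ],
)

```text
time: 9.25
tool_pos: [603.2, 173.7, 392.3]
tcp_rot: [3.141, 0.003, 0.164]
contact_force: [-0.0, -0.9, 0.7]
grip_width: 0.3
```

Run:
```python
from h import *
p=bank(-63);go(*p,215)
im=viewer.capture("side"); crop("s",im,180,60,330,200,"s3.png",4)
im=viewer.capture("top"); crop("s",im,80,100,230,220,"t3.png",4)
```

```text
t 9.25 pos [603.2 173.7 392.3] tip 214.3 yaw 0.1641 off before twist [ 0.0008  0.0013 -0.0007] after twist [ 0.0008  0.0013 -0.0007] F [-0.  -0.9  0.7] w 0.3
```

View pics/s3.png

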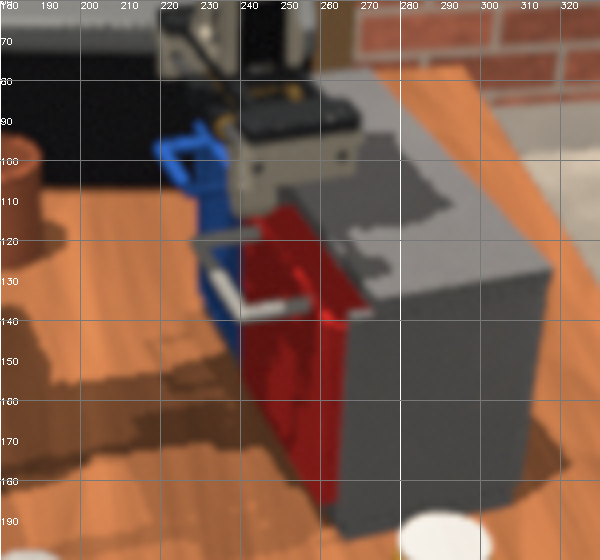

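View pics/t3.png

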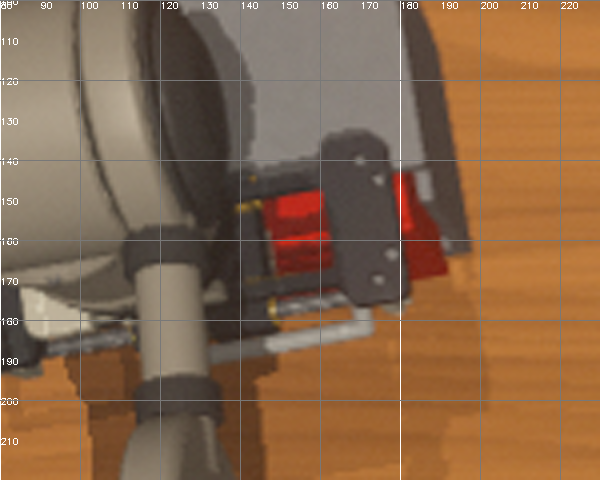

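The fingertips at about (243,110) in the side view are above the gap between the bar and the face. Lowering into it.

Request:
play_rows(
  commands=[
    {"offset":[0,0.001,0.03],"twist":0},
    {"offset":[0,0,0.01],"twist":0},
    {"offset":[0,0,0.006],"twist":0},
    {"offset":[0,0,0.006],"twist":0},
  ],
)

```text
time: 9.75
tool_pos: [603.8, 171.0, 342.2]
tcp_rot: [3.141, -0.001, 0.161]
contact_force: [0.2, -0.4, 0.6]
grip_width: 0.4
```

Request:
play_rows(
  commands=[
    {"offset":[0,0,0.006],"twist":0},
    {"offset":[0,0,0.006],"twist":0},
    {"offset":[0,0,0],"twist":0},
  ],
)

```text
time: 10.05
tool_pos: [603.5, 171.7, 329.3]
tcp_rot: [3.142, 0.001, 0.162]
contact_force: [0.4, 0.8, 0.3]
grip_width: 0.6
```

Request:
play_rows(
  commands=[
    {"offset":[-0.008,0,0],"twist":0},
    {"offset":[-0.008,0,0],"twist":0},
    {"offset":[-0.008,0,0.002],"twist":0},
    {"offset":[-0.008,0,0.005],"twist":0},
  ],
)

```text
time: 10.45
tool_pos: [571.5, 166.5, 323.6]
tcp_rot: [3.141, -0.002, 0.162]
contact_force: [2.1, 0.4, -2.3]
grip_width: 0.3
```

Run:
```python
from h import *
p=bank(-63);go(*p,215)
im=viewer.capture("side"); crop("s",im,180,60,330,200,"s4.png",4)
```

```text
t 10.45 pos [571.5 166.5 323.6] tip 145.6 yaw 0.162 off before twist [ 0.0334 -0.0007 -0.0693] after twist [ 0.0334 -0.0007 -0.0693] F [ 2.1  0.4 -2.3] w 0.3
```

View pics/s4.png

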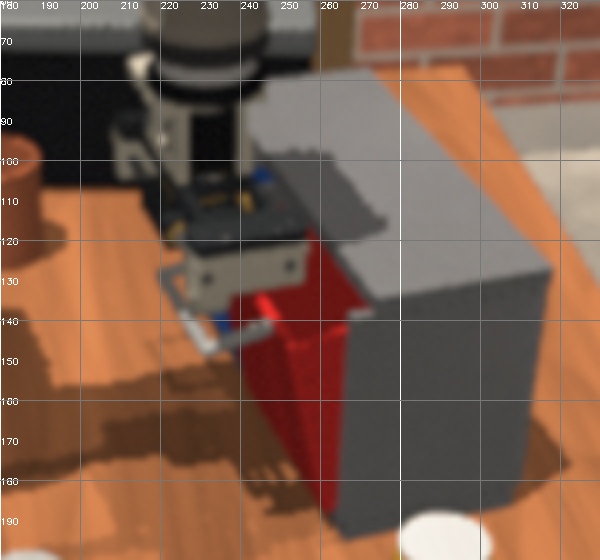

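Request:
play_rows(
  commands=[
    {"offset":[-0.006,0,0.01],"twist":0},
    {"offset":[-0.005,0,0.01],"twist":0},
    {"offset":[-0.005,0,0.007],"twist":0},
    {"offset":[-0.005,0,0.007],"twist":0},
    {"offset":[-0.004,0,0.006],"twist":0},
  ],
)

```text
time: 11.0
tool_pos: [547.6, 162.5, 282.5]
tcp_rot: [3.142, -0.002, 0.162]
contact_force: [6.0, 0.7, -3.1]
grip_width: 0.2
```

Request:
play_rows(
  commands=[
    {"offset":[-0.004,0,0.005],"twist":0},
    {"offset":[-0.002,0,0.003],"twist":0},
    {"offset":[0,0,0],"twist":0},
    {"offset":[0,0,0],"twist":0},
  ],
)

```text
time: 11.4
tool_pos: [543.3, 161.8, 275.5]
tcp_rot: [-3.142, -0.008, 0.162]
contact_force: [10.0, 1.8, -4.5]
grip_width: 0.3
```

Run:
```python
from h import *
p=bank(-63);go(*p,215)
im=viewer.capture("side"); crop("s",im,180,60,330,200,"s5.png",4)
```

```text
t 11.4 pos [543.3 161.8 275.5] tip 97.5 yaw 0.1615 off before twist [ 0.0628 -0.0008 -0.117 ] after twist [ 0.0628 -0.0008 -0.117 ] F [10.   1.8 -4.5] w 0.3
```

View pics/s5.png

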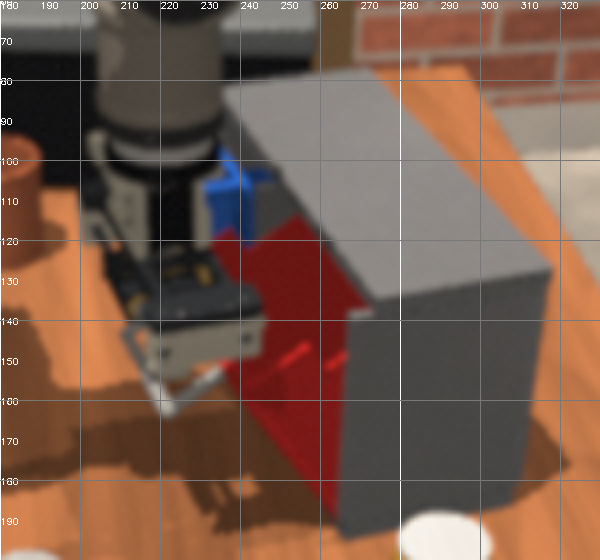

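The bin looks fully tipped: the bar is at (220,163) and the finger is at the expected stop. I'll back off 4 mm, lift out and check.

Request:
play_rows(
  commands=[
    {"offset":[0.004,0,0],"twist":0},
    {"offset":[0,0,-0.03],"twist":0},
    {"offset":[-0.004,0,-0.05],"twist":0},
    {"offset":[0,0,-0.05],"twist":0},
    {"offset":[0,0.0,-0.01],"twist":0},
  ],
  jaw=100,
)

```text
time: 11.95
tool_pos: [541.8, 161.7, 420.9]
tcp_rot: [3.141, -0.009, 0.162]
contact_force: [0.2, 0.6, 0.3]
grip_width: 36.0
```

Run:
```python
from h import *
go(488.5,-169.5,200)
im=viewer.capture("side"); crop("s",im,180,60,330,200,"s6.png",4)
```

```text
t 11.95 pos [541.8 161.7 420.9] tip 242.9 yaw 0.162 off before twist [-0.1064  0.3183  0.0419] after twist [-0.1064  0.3183  0.0419] F [0.2 0.6 0.3] w 36.0
```

View pics/s6.png

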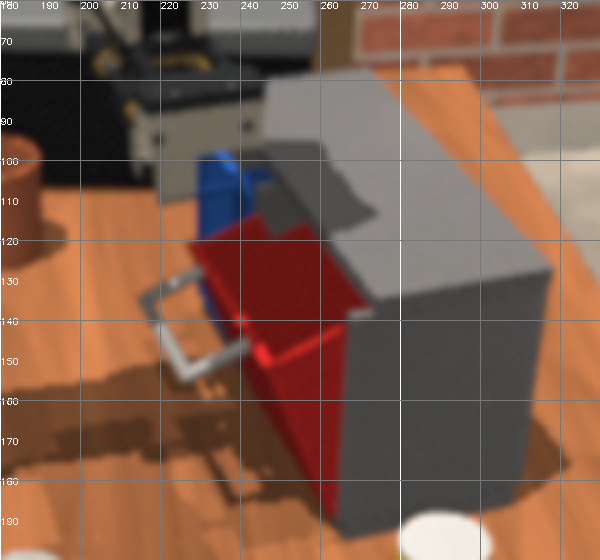

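Request:
play_rows(
  commands=[
    {"offset":[0,0,0],"twist":0},
    {"offset":[0,0,0],"twist":0},
  ],
)

```text
time: 12.2
tool_pos: [541.1, 161.5, 412.7]
tcp_rot: [3.142, 0.004, 0.162]
contact_force: [0.6, -0.3, 0.1]
grip_width: 54.3
```

Run:
```python
from h import *
for th in (.35,.4,.45,.5,.55):
  c,s=np.cos(th),np.sin(th); 
  f=lambda x,z,dy:[*bank(x*c-z*s,dy),x*s+z*c+45]
  print(th,proj("side",[f(-88,125,-50),f(-88,125,50),f(-43,130,-84),f(-43,130,84)]).round(1).tolist())
im=viewer.capture("side"); crop("s",im,180,60,330,200,"s7.png",4)
```

```text
0.35 [[226.2, 152.7], [215.6, 133.8], [245.1, 150.6], [225.7, 119.6]]
0.4 [[224.7, 155.0], [214.2, 136.0], [243.1, 152.3], [224.0, 121.2]]
0.45 [[223.3, 157.3], [212.9, 138.2], [241.3, 154.2], [222.3, 122.9]]
0.5 [[222.1, 159.7], [211.8, 140.5], [239.5, 156.0], [220.7, 124.6]]
0.55 [[221.0, 162.0], [210.8, 142.7], [237.8, 158.0], [219.3, 126.4]]
```

View pics/s7.png

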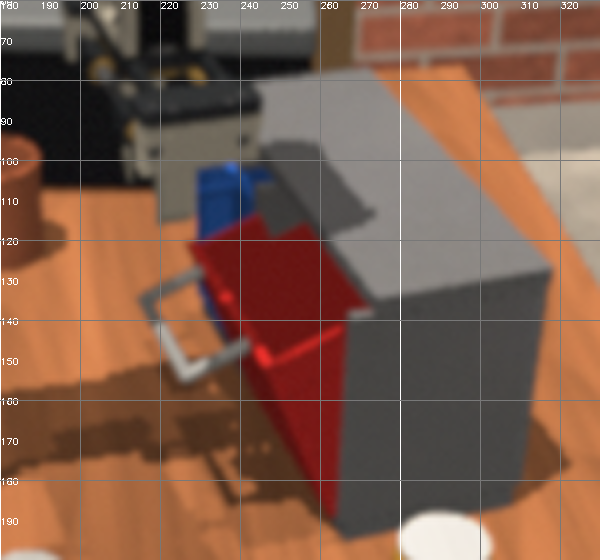

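The bin rests near 0.37 rad, at its balance point: lifting the finger out dragged it back. I'll press the bar down from above to tip it fully.

Request:
play_rows(
  commands=[
    {"offset":[-0.007,0,0.04],"twist":0},
    {"offset":[0,0,0.045],"twist":0},
    {"offset":[0,0,0.012],"twist":0},
    {"offset":[0,0,0.012],"twist":0},
    {"offset":[0,0,0.01],"twist":0},
  ],
  jaw=140,
)

```text
time: 12.75
tool_pos: [534.1, 160.4, 295.0]
tcp_rot: [3.141, 0.003, 0.162]
contact_force: [0.3, 0.8, 0.2]
grip_width: 41.2
```

Run:
```python
from h import *
go(*bank(-134),112)
im=viewer.capture("side"); crop("s",im,180,60,330,200,"s8.png",4)
```

```text
t 12.75 pos [534.1 160.4 295. ] tip 117.0 yaw 0.162 off before twist [ 0.0001 -0.0007  0.005 ] after twist [ 0.0001 -0.0007  0.005 ] F [0.3 0.8 0.2] w 41.2
```

View pics/s8.png

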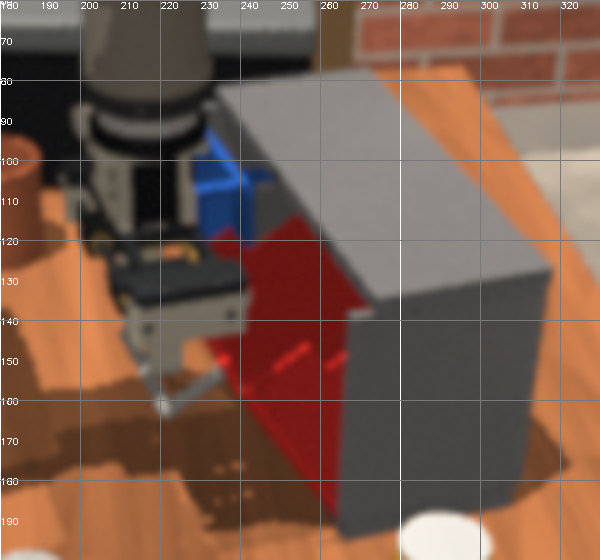

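Request:
play_rows(
  commands=[
    {"offset":[-0.003,0,-0.02],"twist":0},
    {"offset":[0,0,-0.05],"twist":0},
    {"offset":[0,0,-0.04],"twist":0},
  ],
  jaw=105,
)

```text
time: 13.1
tool_pos: [532.0, 160.0, 408.4]
tcp_rot: [3.142, -0.002, 0.162]
contact_force: [1.8, 0.0, 0.9]
grip_width: 53.7
```

Run:
```python
from h import *
go(488.5,-169.5,200)
im=viewer.capture("side"); crop("s",im,180,60,330,200,"s9.png",4)
```

```text
t 13.1 pos [532.  160.  408.4] tip 230.4 yaw 0.1618 off before twist [-0.0961  0.3182  0.0303] after twist [-0.0961  0.3182  0.0303] F [1.8 0.  0.9] w 53.7
```

View pics/s9.png

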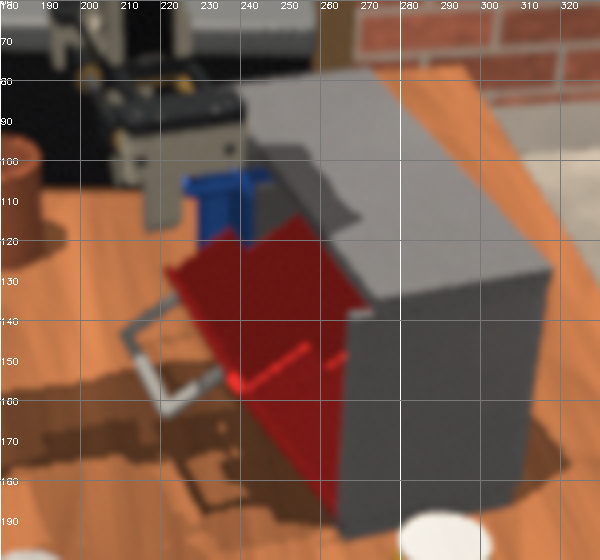

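The bin is at the fully-tipped pose (bar corner at (221,162), which matches 0.55). Going to the jammed syringe.

Request:
play_rows(
  commands=[
    {"offset":[-0.0137,0.0455,0],"twist":0},
    {"offset":[-0.0137,0.0455,0],"twist":0},
    {"offset":[-0.0137,0.0455,0],"twist":0},
    {"offset":[-0.0137,0.0455,0],"twist":0},
    {"offset":[-0.0137,0.0455,0],"twist":0},
  ],
)

```text
time: 13.65
tool_pos: [500.5, -77.5, 406.7]
tcp_rot: [3.141, -0.002, 0.162]
contact_force: [0.4, -0.1, -0.2]
grip_width: 54.3
```

Request:
play_rows(
  commands=[
    {"offset":[-0.0137,0.0455,0.01],"twist":0},
    {"offset":[-0.0137,0.0455,0.01],"twist":0},
    {"offset":[0,0,0.03],"twist":0},
    {"offset":[0,0,0.02],"twist":0},
    {"offset":[0,0,0],"twist":0},
  ],
)

```text
time: 14.15
tool_pos: [487.8, -170.3, 333.8]
tcp_rot: [-3.139, 0.004, 0.161]
contact_force: [-0.2, -0.5, 0.1]
grip_width: 54.0
```

Run:
```python
from h import *
go(488.5,-169.5,92)
im=viewer.capture("side"); crop("s",im,150,140,330,360,"s10.png",2.6)
im=viewer.capture("top"); crop("s",im,200,160,400,300,"t10.png",3)
```

```text
t 14.15 pos [ 487.8 -170.3  333.8] tip 155.8 yaw 0.1607 off before twist [ 0.001  -0.0005  0.0638] after twist [ 0.001  -0.0005  0.0638] F [-0.2 -0.5  0.1] w 54.0
```

View pics/s10.png

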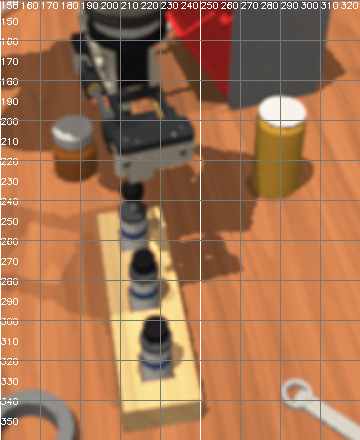

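View pics/t10.png

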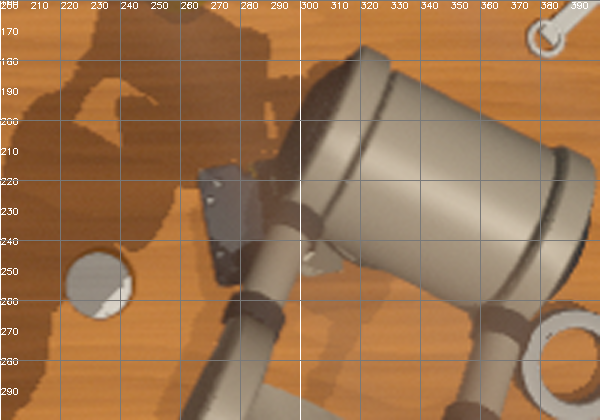

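Request:
play_rows(
  commands=[
    {"offset":[0,0,0.03],"twist":0},
    {"offset":[0,0,0.02],"twist":0},
    {"offset":[0,0,0.012],"twist":0},
    {"offset":[0,0,0],"twist":0},
  ],
)

```text
time: 14.65
tool_pos: [488.5, -169.6, 273.7]
tcp_rot: [-3.141, 0.001, 0.163]
contact_force: [0.3, -0.0, 0.7]
grip_width: 54.0
```

Request:
play_rows(
  commands=[
    {"offset":[0,0,0],"twist":0},
    {"offset":[0,0,0],"twist":0},
    {"offset":[0,0,0],"twist":0},
    {"offset":[0,0,0],"twist":0},
    {"offset":[0,0,0],"twist":0},
  ],
  jaw=255,
)

```text
time: 15.15
tool_pos: [488.4, -169.8, 274.4]
tcp_rot: [3.141, -0.001, 0.162]
contact_force: [-0.3, 1.9, 3.1]
grip_width: 25.3
```

Request:
play_rows(
  commands=[
    {"offset":[0,0,-0.01],"twist":0},
    {"offset":[0,0,-0.015],"twist":0},
    {"offset":[0,0,-0.02],"twist":0},
    {"offset":[0,0,-0.03],"twist":0},
    {"offset":[0,0,-0.03],"twist":0},
  ],
)

```text
time: 15.65
tool_pos: [488.0, -169.8, 380.0]
tcp_rot: [-3.141, 0.001, 0.162]
contact_force: [0.5, -0.6, -2.0]
grip_width: 24.9
```

Request:
play_rows(
  commands=[
    {"offset":[0,0,-0.035],"twist":0},
    {"offset":[0,0,-0.035],"twist":0},
    {"offset":[0,0,0],"twist":0},
  ],
)

```text
time: 15.95
tool_pos: [488.5, -169.9, 454.2]
tcp_rot: [3.136, -0.008, 0.162]
contact_force: [-0.0, 0.5, -2.0]
grip_width: 25.3
```

Run:
```python
from h import *
p=bank(-37);print(p);go(*p,270)
im=viewer.capture("side"); crop("s",im,150,100,330,350,"s11.png",2.6)
```

```text
[629.88445311 176.73218337]
t 15.95 pos [ 488.5 -169.9  454.2] tip 276.2 yaw 0.162 off before twist [ 0.1953 -0.3194  0.0058] after twist [ 0.1953 -0.3194  0.0058] F [-0.   0.5 -2. ] w 25.3
```

View pics/s11.png

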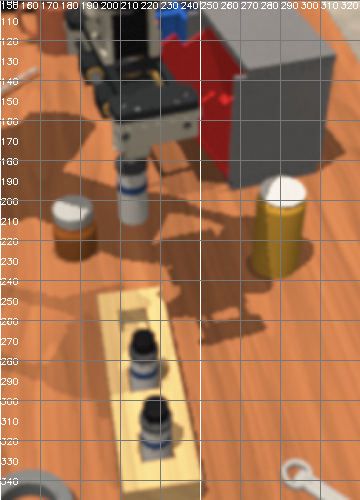

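The syringe hangs vertically from the gripper (barrel bottom at about (216,212)) and its socket is empty. Carrying it over the bin mouth.

Request:
play_rows(
  commands=[
    {"offset":[0.0244,-0.0399,0],"twist":0},
    {"offset":[0.0244,-0.0399,0],"twist":0},
    {"offset":[0.0244,-0.0399,0],"twist":0},
    {"offset":[0.0244,-0.0399,0],"twist":0},
    {"offset":[0.0244,-0.0399,0],"twist":0},
  ],
)

```text
time: 16.5
tool_pos: [576.7, 48.5, 447.2]
tcp_rot: [-3.141, 0.003, 0.162]
contact_force: [0.5, -1.2, -2.6]
grip_width: 25.3
```

Request:
play_rows(
  commands=[
    {"offset":[0.0244,-0.0399,0],"twist":0},
    {"offset":[0.0244,-0.0399,0],"twist":0},
    {"offset":[0.0244,-0.0399,0],"twist":0},
    {"offset":[0,0,0],"twist":0},
    {"offset":[0,0,0],"twist":0},
  ],
)

```text
time: 17.0
tool_pos: [629.5, 177.7, 446.3]
tcp_rot: [3.141, 0.004, 0.164]
contact_force: [-1.3, 0.4, -2.3]
grip_width: 25.0
```

Run:
```python
from h import *
p=bank(-37);go(*p,180)
im=viewer.capture("side"); crop("s",im,180,30,330,200,"s12.png",3)
o=status.get_obs()['tool_pos']
for L in (100,108,117): print(L,proj("side",[(o[0],o[1],o[2]-159-L)]))
```

```text
t 17.0 pos [629.5 177.7 446.3] tip 268.3 yaw 0.164 off before twist [0.0006 0.001  0.0883] after twist [0.0006 0.001  0.0883] F [-1.3  0.4 -2.3] w 25.0
100 [[251.69245585 120.15774164]]
108 [[251.61128155 122.76122939]]
117 [[251.52077561 125.66406493]]
```

View pics/s12.png

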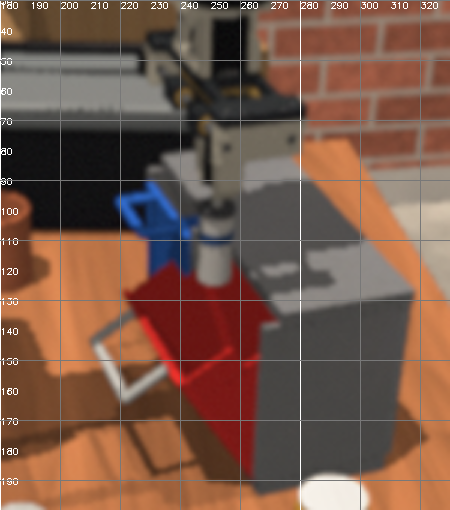

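Request:
play_rows(
  commands=[
    {"offset":[0,0.001,0.04],"twist":0},
    {"offset":[0,0,0.03],"twist":0},
    {"offset":[0,0,0.02],"twist":0},
    {"offset":[0,0,0.01],"twist":0},
    {"offset":[0,0,0],"twist":0},
  ],
)

```text
time: 17.55
tool_pos: [629.4, 174.4, 347.5]
tcp_rot: [3.141, 0.003, 0.16]
contact_force: [0.3, 0.4, -2.2]
grip_width: 24.8
```

Request:
play_rows(
  commands=[
    {"offset":[0,0,0.006],"twist":0},
    {"offset":[0,0,0.006],"twist":0},
    {"offset":[0,0,0.004],"twist":0},
    {"offset":[0,0,0],"twist":0},
  ],
)

```text
time: 17.95
tool_pos: [629.5, 175.6, 332.4]
tcp_rot: [3.141, 0.001, 0.162]
contact_force: [0.5, 0.4, -2.2]
grip_width: 24.9
```

Run:
```python
from h import *
p=bank(-37);go(*p,150)
im=viewer.capture("side"); crop("s",im,180,30,330,200,"s13.png",3)
```

```text
t 17.95 pos [629.5 175.6 332.4] tip 154.4 yaw 0.1619 off before twist [ 0.0005 -0.001   0.0044] after twist [ 0.0005 -0.001   0.0044] F [ 0.5  0.4 -2.2] w 24.9
```

View pics/s13.png

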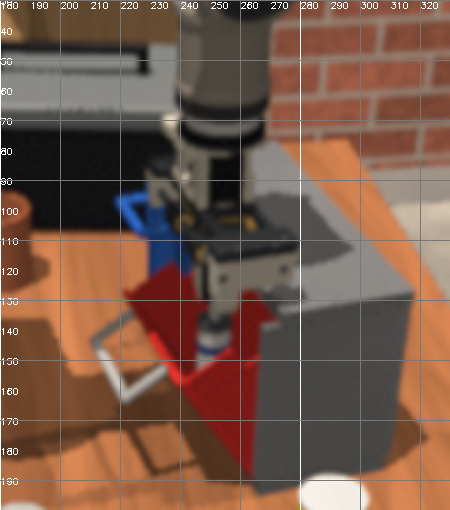

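The barrel is in the mouth, with its foot inside the bin. Lowering a little more and releasing.

Request:
play_rows(
  commands=[
    {"offset":[0,0,0.004],"twist":0},
    {"offset":[0,0,0.004],"twist":0},
    {"offset":[0,0,0],"twist":0},
  ],
)

```text
time: 18.3
tool_pos: [629.7, 175.7, 324.3]
tcp_rot: [3.142, 0.0, 0.162]
contact_force: [0.3, -0.2, -1.9]
grip_width: 24.7
```

Request:
play_rows(
  commands=[
    {"offset":[0,0,0],"twist":0},
    {"offset":[0,0,0],"twist":0},
    {"offset":[0,0,0],"twist":0},
    {"offset":[0,0,0],"twist":0},
  ],
  jaw=110,
)

```text
time: 18.7
tool_pos: [629.7, 175.6, 325.2]
tcp_rot: [3.141, -0.001, 0.162]
contact_force: [0.1, 0.7, 0.7]
grip_width: 50.6
```

Request:
play_rows(
  commands=[
    {"offset":[0,0,-0.02],"twist":0},
    {"offset":[0,0,-0.03],"twist":0},
    {"offset":[0,0,-0.04],"twist":0},
    {"offset":[0,0,0],"twist":0},
  ],
)

```text
time: 19.1
tool_pos: [630.1, 175.8, 421.6]
tcp_rot: [3.141, -0.012, 0.162]
contact_force: [0.3, -0.1, 1.0]
grip_width: 52.4
```

Run:
```python
from h import *
go(*bank(-180),230)
im=viewer.capture("side"); crop("s",im,180,60,330,200,"s14.png",4)
im=viewer.capture("top"); crop("s",im,80,100,230,220,"t14.png",4)
```

```text
t 19.1 pos [630.1 175.8 421.6] tip 243.6 yaw 0.162 off before twist [-0.1432 -0.001   0.0119] after twist [-0.1432 -0.001   0.0119] F [ 0.3 -0.1  1. ] w 52.4
```

View pics/s14.png

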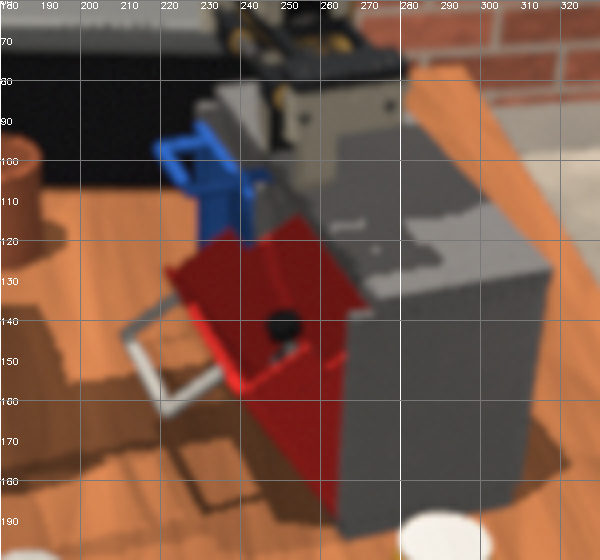

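View pics/t14.png

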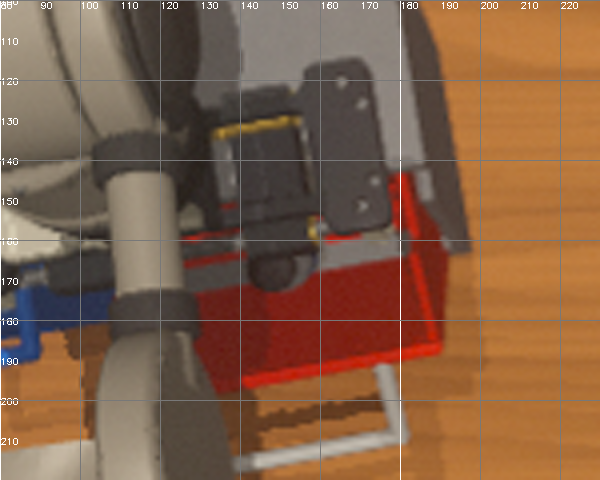

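The syringe stands leaning inside the bin, with its knob at (251,141) in the side view. Backing off to push the bar shut from the front.

Request:
play_rows(
  commands=[
    {"offset":[-0.048,0,0],"twist":0},
    {"offset":[-0.048,0,0],"twist":0},
    {"offset":[-0.049,0,0],"twist":0},
    {"offset":[0,0,0],"twist":0},
  ],
  jaw=255,
)

```text
time: 19.6
tool_pos: [480.4, 151.7, 412.0]
tcp_rot: [-3.142, 0.011, 0.163]
contact_force: [-0.8, 0.3, 0.7]
grip_width: 24.8
```

Request:
play_rows(
  commands=[
    {"offset":[0,0,0.048],"twist":0},
    {"offset":[0,0,0.048],"twist":0},
    {"offset":[0,0,0.04],"twist":0},
    {"offset":[0,0,0.018],"twist":0},
    {"offset":[0,0,0],"twist":0},
  ],
)

```text
time: 20.1
tool_pos: [485.7, 152.1, 257.2]
tcp_rot: [3.142, 0.008, 0.162]
contact_force: [-0.3, 0.3, -0.3]
grip_width: 0.2
```

Run:
```python
from h import *
go(*bank(-155),85)
im=viewer.capture("side"); crop("s",im,160,60,310,200,"s15.png",4)
```

```text
t 20.1 pos [485.7 152.1 257.2] tip 79.2 yaw 0.1617 off before twist [ 0.0282 -0.0011 -0.006 ] after twist [ 0.0282 -0.0011 -0.006 ] F [-0.3  0.3 -0.3] w 0.2
```

View pics/s15.png

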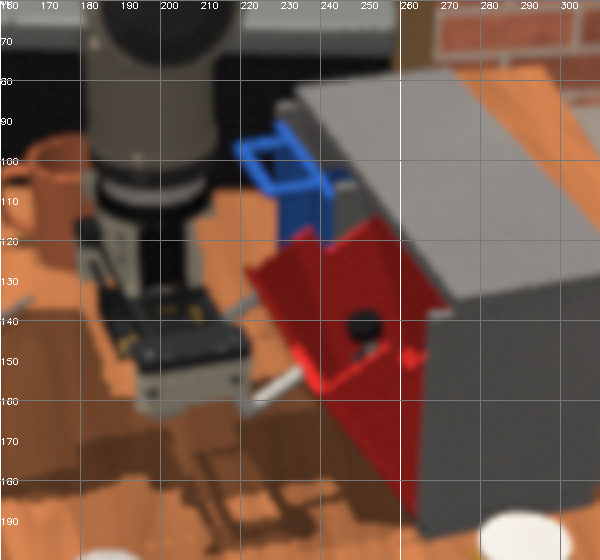

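Request:
play_rows(
  commands=[
    {"offset":[0.014,0,0],"twist":0},
    {"offset":[0.013,0,-0.002],"twist":0},
    {"offset":[0.004,0,-0.007],"twist":0},
    {"offset":[0.004,0,-0.006],"twist":0},
    {"offset":[0.004,0,-0.006],"twist":0},
  ],
)

```text
time: 20.65
tool_pos: [523.7, 158.4, 283.0]
tcp_rot: [3.141, 0.006, 0.162]
contact_force: [-11.8, -3.0, 6.1]
grip_width: 0.6
```

Request:
play_rows(
  commands=[
    {"offset":[0.004,0,-0.007],"twist":0},
    {"offset":[0.005,0,-0.006],"twist":0},
    {"offset":[0.005,0,-0.006],"twist":0},
    {"offset":[0.005,0,-0.006],"twist":0},
  ],
)

```text
time: 21.05
tool_pos: [543.1, 161.7, 308.8]
tcp_rot: [3.141, 0.001, 0.162]
contact_force: [-1.2, -0.3, 0.6]
grip_width: 0.5
```

Run:
```python
from h import *
go(*bank(-130.7),119)
im=viewer.capture("side"); crop("s",im,160,60,310,200,"s16.png",4)
```

```text
t 21.05 pos [543.1 161.7 308.8] tip 130.8 yaw 0.1622 off before twist [-0.0056 -0.0009  0.0119] after twist [-0.0056 -0.0009  0.0119] F [-1.2 -0.3  0.6] w 0.5
```

View pics/s16.png

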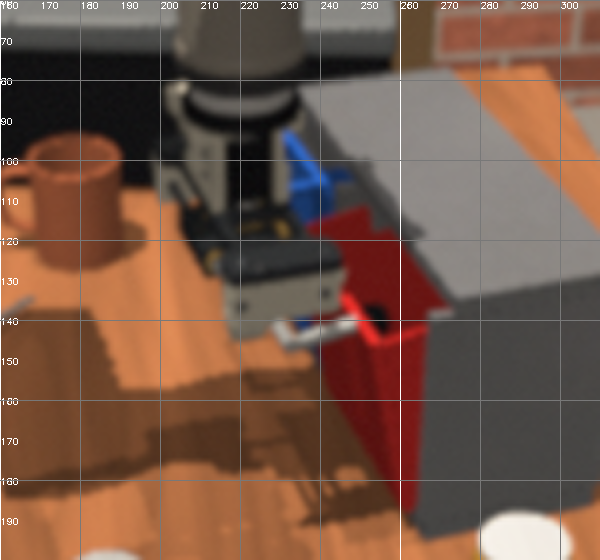

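Request:
play_rows(
  commands=[
    {"offset":[0.005,0,-0.003],"twist":0},
    {"offset":[0.005,0,-0.003],"twist":0},
    {"offset":[0.005,0,-0.003],"twist":0},
    {"offset":[0.004,0,-0.002],"twist":0},
  ],
)

```text
time: 21.5
tool_pos: [563.2, 164.7, 318.1]
tcp_rot: [3.142, -0.0, 0.162]
contact_force: [-0.2, 0.2, 0.4]
grip_width: 0.1
```

Request:
play_rows(
  commands=[
    {"offset":[0.002,0,0],"twist":0},
    {"offset":[0.002,0,0],"twist":0},
    {"offset":[0,0,0],"twist":0},
  ],
)

```text
time: 21.8
tool_pos: [565.7, 165.2, 317.6]
tcp_rot: [3.141, 0.004, 0.162]
contact_force: [-6.3, -2.3, 4.4]
grip_width: -0.1
```

Run:
```python
from h import *
go(*bank(-102.5),142)
im=viewer.capture("side"); crop("s",im,180,60,330,200,"s17.png",4)
```

```text
t 21.8 pos [565.7 165.2 317.6] tip 139.6 yaw 0.162 off before twist [-0.0003 -0.001  -0.0024] after twist [-0.0003 -0.001  -0.0024] F [-6.3 -2.3  4.4] w -0.1
```

View pics/s17.png

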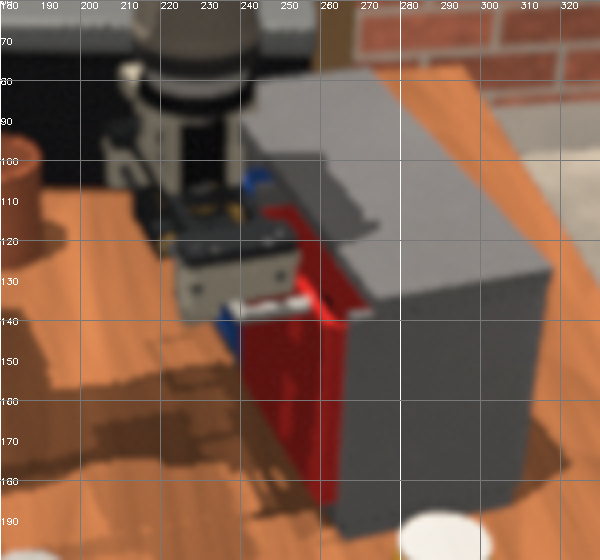

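Request:
play_rows(
  commands=[
    {"offset":[0.001,0,0],"twist":0},
    {"offset":[0.001,0,0],"twist":0},
    {"offset":[0,0,0],"twist":0},
  ],
)

```text
time: 22.15
tool_pos: [566.4, 165.4, 317.6]
tcp_rot: [3.141, 0.008, 0.162]
contact_force: [-14.3, -3.7, 8.3]
grip_width: 0.4
```

Request:
play_rows(
  commands=[
    {"offset":[-0.01,0,0],"twist":0},
    {"offset":[-0.04,0,0],"twist":0},
    {"offset":[-0.048,0,0],"twist":0},
    {"offset":[-0.03,0,0],"twist":0},
    {"offset":[0,0,0],"twist":0},
  ],
)

```text
time: 22.65
tool_pos: [438.8, 144.7, 317.6]
tcp_rot: [3.142, 0.004, 0.162]
contact_force: [-0.5, -1.2, 0.7]
grip_width: 0.2
```

Request:
play_rows(
  commands=[
    {"offset":[-0.03,0,-0.04],"twist":0},
    {"offset":[0,0,-0.04],"twist":0},
    {"offset":[0,0,0],"twist":0},
    {"offset":[0,0,0],"twist":0},
    {"offset":[0,0,0],"twist":0},
  ],
)

```text
time: 23.15
tool_pos: [412.8, 140.2, 396.9]
tcp_rot: [3.141, 0.001, 0.162]
contact_force: [0.4, -0.1, -0.0]
grip_width: 0.4
```

Run:
```python
from h import *
go(*bank(-102.5),142)
im=viewer.capture("side"); cv2.imwrite("pics/s18full.png",im[:,:,::-1]); crop("s",im,180,60,330,200,"s18.png",4); crop("s",im,180,180,320,360,"s18b.png",3)
a=cv2.imread("pics/side0.png")[:,:,::-1].astype(int)
d=np.abs(a-im.astype(int)).sum(2); 
print('bar region diff',d[110:145,225:262].mean(),(d[110:145,225:262]>60).sum())
for th in(0,.02,.04,.08):
  c,s=np.cos(th),np.sin(th); f=lambda x,z,dy:[*bank(x*c-z*s,dy),x*s+z*c+45]
  print(th,proj("side",[f(-88,125,-50),f(-88,125,50)]).round(1).tolist())
```

```text
t 23.15 pos [412.8 140.2 396.9] tip 218.9 yaw 0.1618 off before twist [ 0.1547 -0.0011  0.0767] after twist [ 0.1547 -0.0011  0.0767] F [ 0.4 -0.1 -0. ] w 0.4
bar region diff 11.393822393822393 0
0 [[239.8, 138.2], [228.3, 120.0]]
0.02 [[238.9, 139.0], [227.4, 120.7]]
0.04 [[238.0, 139.7], [226.6, 121.4]]
0.08 [[236.3, 141.3], [225.0, 122.8]]
```

View pics/s18.png

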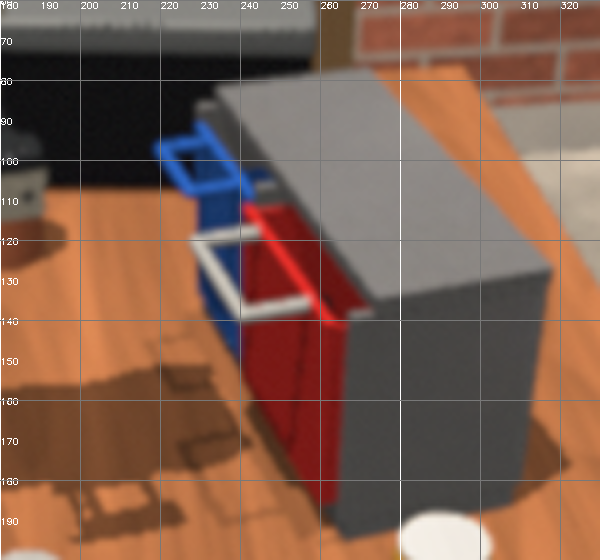

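View pics/s18b.png

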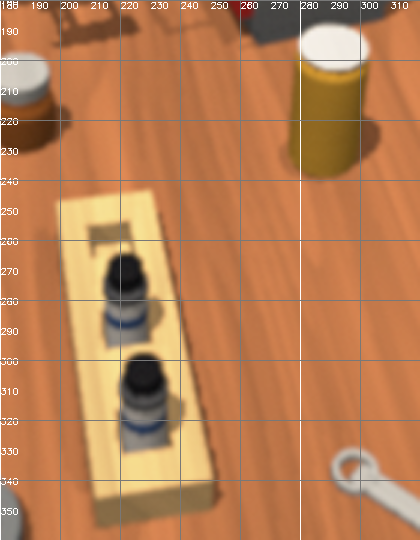

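The bin matches its initial shut picture, with no changed pixels around the bar. The two sound syringes stand in the rack with their knobs down, the can and jar haven't moved, and the arm is clear. Handing in.

```bash
python3 -c "
from plant import ticket
print(ticket.close_job())"
```

```text
the job is handed in; nothing more can be done
None
```

The jammed syringe is in the red bin with the bin shut, and the two sound ones are back home in the rack. I handed the job in at about 23 s; no verdict was reported.

- **Finding the jam:** I pressed all three plungers. The −y and middle ones ran fully home, with the fingertips reaching z ≈ 100 mm. Drag was about 3 N on the first and 8 N on the second. The +y one stopped dead at z ≈ 118 mm with the force rising to 22 N.
- **Binning it:** I hooked the bin open, lifted the jammed syringe by its knob, released it upright in the mouth, and pushed the bin shut to a hard stop of about 14 N.
- **What went wrong:** lifting the finger out after the first pull dragged the bin back to about 0.37 rad, near its balance point. I pressed the bar down from above, and it then stayed fully open.
- **Last checks:**
  - The bar area matched the starting picture, so the bin is shut.
  - Both sound syringes stand upright with their knobs down.
  - The can and jar showed no visible shift.
  - The robot was touching nothing.
- **Not seen:** once the bin was shut, the syringe inside was hidden. I last saw its knob inside the bin while the bin was closing.

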